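# Press a two-port filter into a sprung test cradle, port by port

## Task

Seat the round two-port filter in the sprung ring of the test cradle with its long port lying in the slot of the forked bracket, press the ring right down to its stop and keep it there for about a second. Then lift the filter out, turn it a quarter so that its short square port lies in the fork instead, press the ring right down to its stop again and finish while still holding it down there, since the spring pushes it back up if you let go. Leave the other things on the bench where they are.

Things in the scene. Friction and masses are not known exactly. Their poses are not given: they have to be found in the camera images.
- filter: Round aluminium cavity filter, 0.28 to 0.42 kg, 99 mm tall, loose, upright. Origin: centre of its underside, z up. Foot radius 20, nose widening to radius 28.5 at 16 mm height; collar radius 38 from 16 to 22 mm (rests on the ring); body radius 34, bevelled to 29 at its flat top at 57 mm; then a round steel neck 30 mm thick from 57 to 99 mm, to grip. Long port along its +x, short port along +y.
- long_port (a point): Point on the axis of the filter's long round port, 53 mm out from the filter's axis, 40 mm above its underside; this point lies in the fork when the port does. The port is 14 mm in diameter and ends 76 mm from the filter's axis, with a brass collar 19 mm in diameter from 62 to 72 mm.
- short_port (a point): Point on the axis of the filter's short square port, 53 mm out from the filter's axis, 40 mm above its underside; this point lies in the fork when the port does. The port is 14 x 14 mm and ends 62 mm from the filter's axis.
- cradle: Fixed test cradle: dark steel base plate 150 x 150 x 12 mm with the sprung ring above its middle and an aluminium forked bracket at its +x side. Origin: centre of the base's underside on the bench, on the ring's axis; +x points from the ring's axis to the fork.
- fork (a point): Middle of the slot of the forked bracket, 53 mm from the ring's axis, 76 mm above the bench, where a port's axis lies with the ring fully down. The upright plate is 6 mm thick; the slot is 24 mm wide (along the cradle's y), open upward, floor 58 mm above the bench; straight sides end at 92 mm, outward-flared tips at about 102 mm. A port comes in from above.
- ring_top (a point): Centre of the upper face of the steel ring (outer radius 46, inner radius 31, 12 mm thick), 70 mm above the bench when up. The filter's nose goes into the ring until the filter's collar lies on this face; the filter's underside is then 16 mm below it.
- cradle_ring (a joint): How far the ring is pressed down, in m: 0 is up, 0.018 is its stop. Sprung: it starts to move at about 6 N and takes about 14 N at the stop, the filter's own weight included; the filter's weight alone does not press it down, and it springs up when let go.
- heatsink: Bystander: black finned module 55 x 90 x 60 mm, loose. Origin under its centre.
- tape: Bystander: yellow roll of tape, 90 mm across, 18 mm high, lying flat, loose. Origin under its centre.
- meter: Bystander: red handheld meter 85 x 175 x 34 mm lying on its back, loose. Origin under its centre.
- driver: Bystander: screwdriver lying on the bench, loose. Origin at its underside.

How it is judged:
On the way, in this order (a step that is already met when the one before it is completed fails the run):
1. filter seated in the ring, long port in the fork, ring pressed to its stop and kept there (value of joint cradle_ring above 0.014 m and horizontal distance between filter and cradle below 0.006 m and angle between filter's own z axis and vertical below 0.12 rad and z of filter in the frame of ring_top between -0.02 and -0.012 m and horizontal distance between long_port and fork below 0.009 m), for 0.5 s.
2. filter lifted out of ring and fork (z of filter in the frame of cradle above 0.062 m), for 0.05 s.
At the end, for the whole second after the job is handed in: Robot touches the filter (over 2 N) and holds the ring at least 14 mm down (stop 18): filter still, its underside 12 to 20 mm below the ring's top face, axis within 6 mm of the cradle's, tilt under 0.12 rad, short port's point within 9 mm of the fork's middle seen from above (value of joint cradle_ring above 0.014 m and horizontal distance between filter and cradle below 0.006 m and angle between filter's own z axis and vertical below 0.12 rad and z of filter in the frame of ring_top between -0.02 and -0.012 m and horizontal distance between short_port and fork below 0.009 m and linear speed of filter below 0.02 m/s and contact force between any of the fingers, the arm and filter above 2 N); the arm keeps its last pose, push and grip.
It fails at once if the heatsink is pushed more than 30 mm (distance of heatsink from where it was at the start of the episode above 0.03 m).
It fails at once if the tape is pushed more than 30 mm (distance of tape from where it was at the start of the episode above 0.03 m).
It fails at once if the meter is pushed more than 30 mm (distance of meter from where it was at the start of the episode above 0.03 m).
It fails at once if the driver is pushed more than 30 mm (distance of driver from where it was at the start of the episode above 0.03 m).
It also fails if it takes over 58 s, if anything falls off the work surface, if the arm or the gripper's body presses on something with over 40 N, if the wrist force passes 120 N, or if a joint passes its speed limit or range.

## Robot

A 7-joint arm with a two-finger parallel gripper is mounted at the origin on the work surface. World frame = base frame: x ahead of the robot, y to its left, z up, the work surface at z = 0. Lengths are in m, angles in rad, forces in N, time in s.
With the tool pointing down it reaches from about 0.425 to 0.875 m from the base axis. Payload 8.4 kg.
Tool frame: the origin (TCP) lies between the finger pads; the fingertips stand 17 mm ahead of it and the grasp point (between the pads) lies 2 mm behind it; y points along the fingers, x is the direction in which the jaws open and shut, and the axes are right-handed (so a half turn about y gives the same grasp; the last joint's range is limited). The gripper opens to 85 mm and grips with 20 to 120 N. Pads are 22 mm wide; open, the fingers measure 114 mm over their backs; the gripper's body (76 mm by 85 mm) begins 54 mm behind the grasp point. The pads swing forward as they close: fully open they stand 13 mm farther back than shut.
Start: joints at [-1.253, 0.333, 0.04, 1.465, -0.013, 1.343, -0.059], TCP at [0.263, 0.594, 0.248] pointing down, gripper open.
Joint ranges: [-2.58, 2.58], [-0.38, 2.09], [-1.3, 1.39], [0.25, 2.4], [-1.5, 4.64], [0.08, 2.09], [-2.65, 2.65]. Speed limits (rad/s): [2.22, 2.22, 2.79, 2.79, 3.14, 3.14, 3.14].

## Interface

Orientations are given as a unit quaternion [w, x, y, z].
In Python, from plant import r gives the robot as it stands.
- The arm moves only by the tool drive_tool, never from a script. Its argument "steps" is a list of rows, each an object with "linear": the shift along the tool's x, y, z in m, a list of three; "turn": the turn about the tool's y in rad; "hand": the gripper's target within -1 to 1 (shut at 1, half-way at 0, fully open at -1). A call has 1 to 12 rows; each row shifts and turns the commanded pose from where the row before left it, along the tool's axes as they then stand; what a row does not reach is not made up. A row lasts 1/12 s, in which the tool goes at most 41.7 mm and 7.16 degrees, less where a joint would pass 70% of its speed; a pose out of reach is approached as far as the arm can. A call is refused whole if a number of a shift passes 0.0417 or a number of a turn 0.125, either way. A call with a gripper value outside its range is refused whole. The fingers move at their own pace and stop on an object; "force" is the grip in N (left out, the last holds). Time passes only in rows, so rows that do not move let the fingers close. It gives the time, the measured TCP pose, the force and the opening at its end, in the units of the state.
- r.read_state(): the state, without advancing time (a new reading comes with each control period).
- r.get_image(name): name is "scene" or "side" or "wrist"; returns (picture, depth): 384x512x3 uint8, red, green, blue; 384x512 float32, m along the optical axis (not along the pixel's ray), 0 where there is no reading.
- r.calibration(name): a dict with "intrinsics" (3x3 intrinsics, pixels), "R" (3x3) and "t" (3): a world point X has camera coordinates R X + t. Camera axes: x right, y down, z forward; pixel columns grow to the right and rows downward; lengths in m; the calibration is good to about 2 mm. A picture is of the moment at which its call begins: read the wrist's pose just before it. calibration takes no time and is no camera call; for the wrist camera it gives the pose at the moment of the call.
- r.close_job(): hands the job in, once; it reports no verdict.
Trained networks look in the newest picture that a camera, given by its name, has taken for a name from the list of things; names that differ only in an ending like _2 or _b are one class to them, and where a whole thing is asked for, a point or a joint stands for the part that bears it (a point fixed in the world has none). Each returns a list of dicts, best first, with "conf" (0 to 1); they miss things now and then, are a little off and sometimes report something else, mostly with a low value. They report only what shows in the picture. A call takes as long as a camera call.
- r.look_for(camera, thing): "location" ([x, y, z] in m, in world coordinates, good to about 4 mm: the middle of the surface that is visible of it).
- r.silhouettes(camera, thing): "region" (384x512 bool, what is visible of it).
The state is a dict: "time": time; "joint_pos": joint angles; "qd": joint speeds; "effort": joint torques, N m; "position": TCP position; "orientation": TCP orientation; "contact_force": force on the tool from outside, world axes, zero at the start; "wrist_torque": the same for the moment, N m; "width": opening from 0.0 (shut) to 1.0 (fully open).
Only numpy, scipy, OpenCV 4.12 (cv2) and the standard library are available. Lean on these libraries where they do the work, as an engineer would, in place of code of your own. Each camera call takes 0.05 s, during which the arm holds its last target.

## Working session

There is one attempt and no reset: what is moved stays moved. The work goes in short steps, Python scripts to look and compute and a tool call to move; the robot and the scene stay as the last step left them, time stands still between calls to the robot, and variables do not carry over. Pictures are saved under pics/ and viewed, and the job is handed in when it is done.

Besides the shell and the picture viewer there is one more tool, called after "Request:" as a command line: name --argument value ..., lists and objects as JSON in quotes. drive_tool: Moves the arm, as the interface text tells. Its arguments: {"type":"object","properties":{"steps":{"type":"array","items":{"type":"object","properties":{"linear":{"type":"array","items":{"type":"number"}},"turn":{"type":"number"},"hand":{"type":"number"}}}},"force":{"type":"number"}},"required":["steps"]}

```bash
ls; mkdir -p pics; cat > h.py <<'E'
import numpy as np, cv2
from plant import r
def snap(cam,fn):
    im,d=r.get_image(cam); cv2.imwrite('pics/'+fn,im[:,:,::-1]); return im,d
def cloud(cam,d,cal=None):
    c=cal or r.calibration(cam); K=np.array(c['intrinsics']);R=np.array(c['R']);t=np.array(c['t'])
    v,u=np.mgrid[0:384,0:512]
    X=np.stack([(u-K[0,2])/K[0,0]*d,(v-K[1,2])/K[1,1]*d,d],-1)
    return (X-t)@R
def proj(cam,P):
    c=r.calibration(cam); K=np.array(c['intrinsics']);x=K@(np.array(c['R'])@np.array(P)+np.array(c['t'])); return x[:2]/x[2]
E
python3 - <<'E'
from h import *
s=r.read_state();print(s)
for c in ['scene','side','wrist']:
    im,d=snap(c,c+'0.png'); np.save(c+'0.npy',d)
    for n in ['filter','cradle','long_port','short_port','fork','ring_top','heatsink','tape','meter','driver']:
        if c=='wrist' and n not in('filter','long_port'): continue
        q=r.look_for(c,n)
        print(c,n,[(np.round(a['location'],3),round(a['conf'],2)) for a in q[:2]])
print(r.read_state()['time'])
E
```

```text
pics
{'time': 0.0, 'joint_pos': array([-1.2532239 ,  0.33391094,  0.03986949,  1.46629858, -0.01342627,
        1.3433021 , -0.05847824]), 'qd': array([ 7.83788330e-04, -4.57810198e-04,  8.10377414e-05, -1.08120791e-03,
       -2.17206619e-03, -7.07073016e-04,  5.14018522e-04]), 'effort': array([-4.25436374e-04, -6.58548045e+01,  1.36492532e+00, -4.05555546e+01,
        1.67796359e-02,  1.25776770e-02,  1.06819918e-06]), 'position': array([0.26296308, 0.59394865, 0.24740779]), 'orientation': array([-0.59227942,  0.59296664,  0.38527018, -0.38621568]), 'contact_force': array([ 0.65175733, -0.3723405 , -0.62000252]), 'wrist_torque': array([-0.03940365,  0.04460407,  0.00516799]), 'width': 0.999510695696297}
scene filter [(array([ 0.516, -0.143,  0.054]), 0.6)]
scene cradle [(array([0.544, 0.135, 0.009]), 0.61), (array([0.697, 0.406, 0.021]), 0.27)]
scene long_port [(array([ 0.511, -0.14 ,  0.054]), 0.71)]
scene short_port [(array([ 0.505, -0.142,  0.052]), 0.71)]
scene fork [(array([0.546, 0.135, 0.011]), 0.56)]
scene ring_top [(array([0.535, 0.142, 0.071]), 0.55)]
scene heatsink [(array([ 0.789, -0.015,  0.048]), 0.89)]
scene tape []
scene meter [(array([ 0.517, -0.461,  0.035]), 0.89), (array([0.536, 0.14 , 0.069]), 0.42)]
scene driver [(array([0.695, 0.404, 0.019]), 0.46)]
side filter [(array([ 0.486, -0.142,  0.059]), 0.94)]
side cradle [(array([0.527, 0.138, 0.011]), 0.97)]
side long_port [(array([ 0.489, -0.141,  0.053]), 0.94)]
side short_port [(array([ 0.487, -0.144,  0.054]), 0.82)]
side fork [(array([0.526, 0.134, 0.014]), 0.64)]
side ring_top [(array([0.53 , 0.15 , 0.068]), 0.97)]
side heatsink [(array([ 0.763, -0.001,  0.048]), 0.68)]
side tape [(array([ 0.755, -0.184,  0.016]), 0.86)]
side meter [(array([ 0.494, -0.46 ,  0.037]), 0.83), (array([ 0.762, -0.004,  0.049]), 0.6)]
side driver [(array([0.687, 0.414, 0.02 ]), 0.47)]
wrist filter []
wrist long_port []
1.25
```

View images.

View pics/scene0.png

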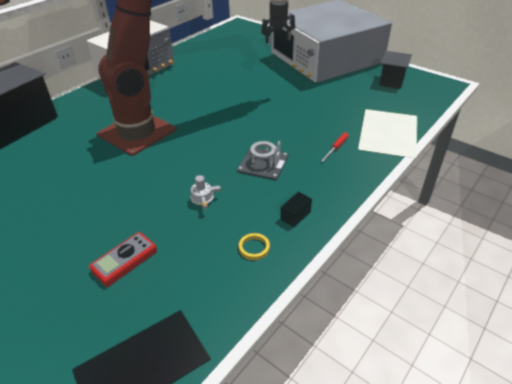

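View pics/side0.png

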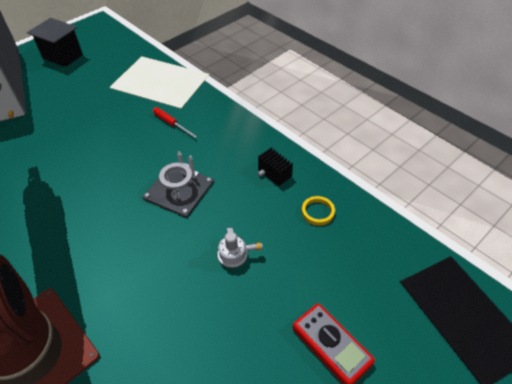

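```bash
python3 - <<'E'
from h import *
import numpy as np
s=r.read_state(); q=s['orientation']; from scipy.spatial.transform import Rotation as Ro
print(Ro.from_quat(q[[1,2,3,0]]).as_matrix().round(3))
for c in ['scene','side']:
    d=np.load(c+'0.npy'); X=cloud(c,d).reshape(-1,3); ok=d.ravel()>0
    for nm,(x0,x1,y0,y1) in dict(filt=(.38,.63,-.26,-.02),crad=(.4,.68,.02,.26)).items():
        m=ok&(X[:,0]>x0)&(X[:,0]<x1)&(X[:,1]>y0)&(X[:,1]<y1)
        P=X[m]
        print(c,nm,'z hist',np.histogram(P[:,2],bins=np.arange(-.01,.14,.005))[0])
        bands=dict(top=(.094,.105),bodytop=(.053,.061),port=(.036,.05)) if nm=='filt' else dict(ring=(.065,.075),tips=(.09,.11),base=(.008,.016))
        for b,(a,e) in bands.items():
            k=P[(P[:,2]>a)&(P[:,2]<e)]
            if len(k): print(b,len(k),k.min(0).round(3),k.max(0).round(3),k.mean(0).round(3))
        # top view raster
        img=np.zeros((480,480),np.uint8)
        u=((P[:,1]-y0)*2000).astype(int);v=((P[:,0]-x0)*2000*.24/(x1-x0)).astype(int)
        v=((P[:,0]-x0)*1700).astype(int)
        o=np.argsort(P[:,2]); 
        for i in o: cv2.circle(img,(int(479-(P[i,1]-y0)*1700),int(479-(P[i,0]-x0)*1700)),2,int(np.clip(P[i,2]*2000+30,0,255)),-1)
        cv2.imwrite(f'pics/top_{c}_{nm}.png',img)
a=[cv2.imread(f'pics/top_{c}_{n}.png') for c in('scene','side') for n in('filt','crad')]
cv2.imwrite('pics/tops.png',cv2.resize(np.vstack([np.hstack(a[:2]),np.hstack(a[2:])]),(600,600)))
E
```

```text
[[ 0.405 -0.    -0.914]
 [ 0.914 -0.     0.405]
 [-0.    -1.    -0.   ]]
scene filt z hist [   1  358 2518  338    0    7   39   23   27   33   39   71   55  114
   34   10   14   11   10   11   13   28   20    0    0    0    0    0
    0    0]
top 49 [ 0.481 -0.142  0.095] [ 0.509 -0.116  0.104] [ 0.498 -0.13   0.1  ]
bodytop 155 [ 0.465 -0.172  0.053] [ 0.556 -0.089  0.061] [ 0.506 -0.136  0.057]
port 142 [ 0.48  -0.177  0.036] [ 0.56  -0.075  0.05 ] [ 0.527 -0.134  0.044]
scene crad z hist [   1  271 1445  289  520  254   18   15   14   17   13   13   12   15
   40   80  150   12    5    4    5    5    6    0    0    0    0    0
    0    0]
ring 230 [0.49  0.103 0.065] [0.595 0.197 0.075] [0.54  0.148 0.071]
tips 16 [0.575 0.146 0.092] [0.594 0.187 0.105] [0.586 0.167 0.098]
base 690 [0.412 0.025 0.008] [0.665 0.24  0.016] [0.541 0.131 0.013]
side filt z hist [   5 2346 4541   86    2   22   77   32   32   38   62  100  108  235
   23   14   14   14   11   15   15   76   23    0    0    0    0    0
    0    0]
top 104 [ 0.479 -0.145  0.094] [ 0.508 -0.114  0.102] [ 0.493 -0.13   0.098]
bodytop 304 [ 0.461 -0.169  0.053] [ 0.55  -0.098  0.061] [ 0.489 -0.135  0.057]
port 196 [ 0.459 -0.178  0.036] [ 0.555 -0.075  0.05 ] [ 0.511 -0.148  0.044]
side crad z hist [  10 1316 2436  325 1262  147   17   16   14    9   11   11    4   25
   68  233  182    9   14    9   14   10    7    0    0    0    0    0
    0    0]
ring 415 [0.486 0.102 0.065] [0.591 0.194 0.075] [0.533 0.148 0.07 ]
tips 31 [0.571 0.145 0.09 ] [0.592 0.191 0.102] [0.581 0.168 0.096]
base 1541 [0.401 0.055 0.008] [0.626 0.221 0.016] [0.523 0.135 0.012]
```

View pics/tops.png

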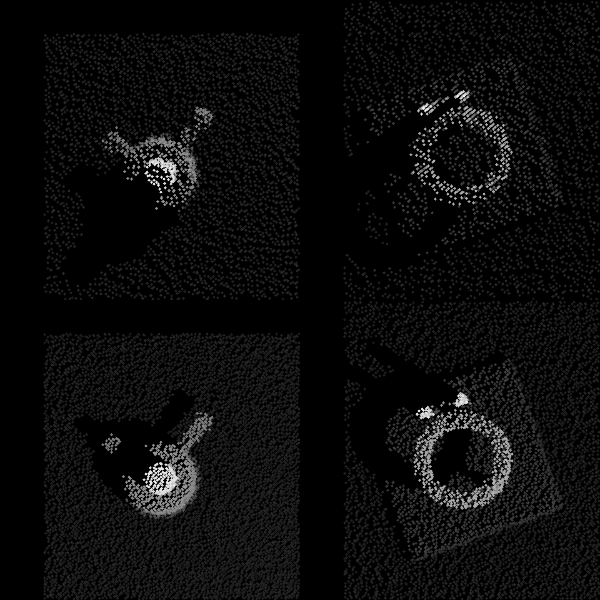

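Request:
drive_tool --steps '[{"turn": 0.1154, "hand": -1}, {"turn": 0.1154}, {"turn": 0.1154}, {"turn": 0.1154}, {"turn": 0.1154}, {"turn": 0.1154}, {"turn": 0.1154}, {"turn": 0.1154}, {"turn": 0.1154}, {"turn": 0.1154}]'

```text
invalid input
```

View pics/wrist0.png

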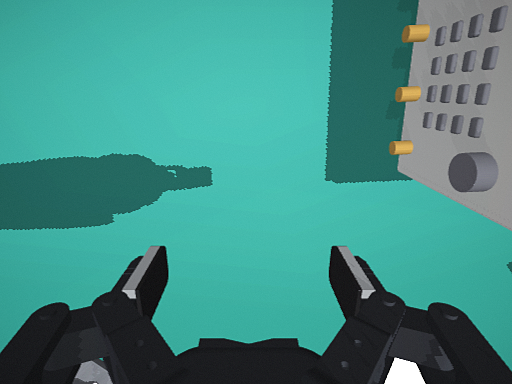

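```bash
python3 - <<'E'
from h import *
s=r.read_state();print(s['time'],s['position'],s['joint_pos'].round(2)); from scipy.spatial.transform import Rotation as Ro
print(Ro.from_quat(s['orientation'][[1,2,3,0]]).as_matrix().round(3))
c=r.calibration('wrist');print(c, -np.array(c['R']).T@c['t'])
E
```

```text
1.25 [0.26312429 0.59430455 0.24829211] [-1.25  0.33  0.04  1.47 -0.01  1.34 -0.06]
[[ 0.405 -0.    -0.914]
 [ 0.914 -0.     0.405]
 [-0.    -1.    -0.   ]]
{'intrinsics': array([[284.20136053,   0.        , 248.11901593],
       [  0.        , 284.20136053, 189.60380533],
       [  0.        ,   0.        ,   1.        ]]), 'R': array([[ 0.40436343,  0.91459776, -0.00107759],
       [ 0.86530669, -0.38218868,  0.32430871],
       [ 0.29620018, -0.13207102, -0.94595069]]), 't': array([-0.64936346, -0.04249068,  0.38181061])} [0.18625394 0.62809303 0.37425436]
```

Request:
drive_tool --steps '[{"linear": [-0.0347, 0, -0.0154], "turn": 0, "hand": -1}, {"linear": [-0.0347, 0, -0.0154], "turn": 0, "hand": -1}, {"linear": [0, 0, 0], "turn": 0.1154, "hand": -1}, {"linear": [0, 0, 0], "turn": 0.1154, "hand": -1}, {"linear": [0, 0, 0], "turn": 0.1154, "hand": -1}, {"linear": [0, 0, 0], "turn": 0.1154, "hand": -1}, {"linear": [0, 0, 0], "turn": 0.1154, "hand": -1}, {"linear": [0, 0, 0], "turn": 0.1154, "hand": -1}, {"linear": [0, 0, 0], "turn": 0.1154, "hand": -1}, {"linear": [0, 0, 0], "turn": 0.1154, "hand": -1}, {"linear": [0, 0, 0], "turn": 0.1154, "hand": -1}, {"linear": [0, 0, 0], "turn": 0.1154, "hand": -1}]'

```text
time: 2.25
position: [0.2632, 0.5184, 0.2484]
orientation: [0.707, -0.707, 0.002, -0.002]
contact_force: [0.2, -0.2, -0.5]
width: 1.005
```

Request:
drive_tool --steps '[{"linear": [0.025, 0, -0.0304], "turn": 0, "hand": -1}, {"linear": [0.025, 0, -0.0304], "turn": 0, "hand": -1}, {"linear": [0.025, 0, -0.0304], "turn": 0, "hand": -1}, {"linear": [0.025, 0, -0.0304], "turn": 0, "hand": -1}, {"linear": [0.025, 0, -0.0304], "turn": 0, "hand": -1}, {"linear": [0.025, 0, -0.0304], "turn": 0, "hand": -1}, {"linear": [0.025, 0, -0.0304], "turn": 0, "hand": -1}, {"linear": [0.025, 0, -0.0304], "turn": 0, "hand": -1}, {"linear": [0.025, 0, -0.0304], "turn": 0, "hand": -1}, {"linear": [0.025, 0, -0.0304], "turn": 0, "hand": -1}, {"linear": [0.025, 0, -0.0304], "turn": 0, "hand": -1}, {"linear": [0, 0, 0], "turn": 0, "hand": -1}]'

```text
time: 3.25
position: [0.5425, 0.1757, 0.2488]
orientation: [-0.706, 0.708, -0.003, 0.005]
contact_force: [-1.3, -0.9, 0.2]
width: 1.0
```

```bash
cat > crad.py <<'E'
from h import *
import sys
tag=sys.argv[1]
cal=r.calibration('wrist'); im,d=snap('wrist',f'crad_{tag}.png'); np.save(f'crad_{tag}.npy',d)
X=cloud('wrist',d,cal).reshape(-1,3); ok=d.ravel()>0
c0=np.array([.537,.148])
P=X[ok&(np.hypot(*(X[:,:2]-c0).T)<.13)]
print(np.histogram(P[:,2],bins=np.arange(-.01,.14,.005))[0])
k=P[(P[:,2]>.067)&(P[:,2]<.073)]; k=k[np.hypot(*(k[:,:2]-c0).T)<.052]
from scipy.optimize import least_squares
# annulus: maximise via edges: outer = radial 98th pct by sector
c=c0.copy()
for _ in range(20):
    v=k[:,:2]-c; a=np.arctan2(v[:,1],v[:,0]); rr=np.hypot(*v.T); pts=[]
    for s in np.arange(-np.pi,np.pi,np.pi/18):
        m=(a>=s)&(a<s+np.pi/18)
        if m.sum()>8: pts.append(v[m][np.argmax(rr[m])])
    pts=np.array(pts)+c
    f=least_squares(lambda p:np.hypot(*(pts-p[:2]).T)-p[2],[*c,.046],loss='soft_l1',f_scale=.001); c=f.x[:2]
print('ring',f.x,len(pts),'z',np.median(k[:,2]))
v=k[:,:2]-c; rr=np.hypot(*v.T); a=np.arctan2(v[:,1],v[:,0]); pin=[]
for s in np.arange(-np.pi,np.pi,np.pi/18):
    m=(a>=s)&(a<s+np.pi/18)
    if m.sum()>8: pin.append((v[m]+c)[np.argmin(rr[m])])
pin=np.array(pin);f=least_squares(lambda p:np.hypot(*(pin-p[:2]).T)-p[2],[*c,.031],loss='soft_l1',f_scale=.001);print('inner',f.x)
t=P[(P[:,2]>.083)&(P[:,2]<.11)];print('tips',len(t),t.min(0),t.max(0))
_,lab,cen=cv2.kmeans(t[:,:2].astype(np.float32),2,None,(3,50,1e-5),5,0);print('tip centres',cen)
m=cen.mean(0);print('fork ang by mid',np.degrees(np.arctan2(*(m-c)[::-1])),'by normal',np.degrees(np.arctan2(*(cen[1]-cen[0])[::-1]))-90,np.hypot(*(m-c)))
b=P[(P[:,2]>.008)&(P[:,2]<.016)][:,:2]
print('base rect',cv2.minAreaRect(b.astype(np.float32)))
E
python3 crad.py a
```

```text
[    0  1908 13396    50  8087   724    13    39    12    36     9    22
    10    68   157  1002  1750    17    15    16    41    38    67     0
     0     0     0     0     0     0]
ring [0.53218583 0.15120788 0.04563496] 36 z 0.07029473247821752
inner [0.53198001 0.15120754 0.03086666]
tips 168 [0.57141649 0.14667149 0.0832446 ] [0.59181182 0.19157474 0.10341778]
tip centres [[0.5752731  0.18707834]
 [0.5870454  0.15427002]]
fork ang by mid 21.677185013208767 by normal -160.261 0.05270039229806777
base rect ((0.5319741368293762, 0.15097898244857788), (0.15021154284477234, 0.149756520986557), 19.782428741455078)
```

View pics/crad_a.png

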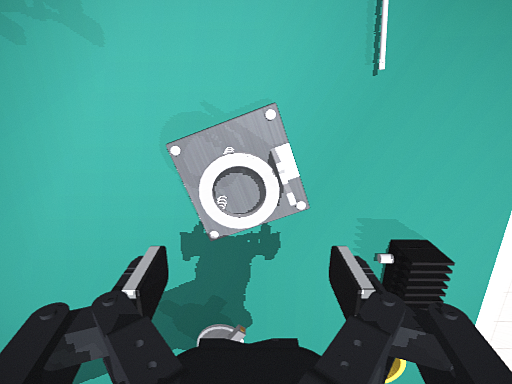

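Request:
drive_tool --steps '[{"linear": [-0.0062, 0, -0.0345], "turn": 0, "hand": -1}, {"linear": [-0.0062, 0, -0.0345], "turn": 0, "hand": -1}, {"linear": [-0.0062, 0, -0.0345], "turn": 0, "hand": -1}, {"linear": [-0.0062, 0, -0.0345], "turn": 0, "hand": -1}, {"linear": [-0.0062, 0, -0.0345], "turn": 0, "hand": -1}, {"linear": [-0.0062, 0, -0.0345], "turn": 0, "hand": -1}, {"linear": [-0.0062, 0, -0.0345], "turn": 0, "hand": -1}, {"linear": [-0.0062, 0, -0.0345], "turn": 0, "hand": -1}, {"linear": [0, 0, 0], "turn": 0, "hand": -1}, {"linear": [0, 0, 0], "turn": 0, "hand": -1}]'

```text
time: 4.13
position: [0.4882, -0.0931, 0.2486]
orientation: [0.707, -0.707, 0.001, -0.001]
contact_force: [0.5, 1.0, -0.1]
width: 0.998
```

```bash
cat > filt.py <<'E'
from h import *
import sys
from scipy.optimize import least_squares
from scipy.spatial.transform import Rotation as Ro
tag=sys.argv[1]; z0=float(sys.argv[2]); c=np.array([float(sys.argv[3]),float(sys.argv[4])])
s=r.read_state(); M=Ro.from_quat(s['orientation'][[1,2,3,0]]).as_matrix()
print('tcp',s['position'],'yaw',np.degrees(np.arctan2(M[1,0],M[0,0])),'q7',s['joint_pos'][6])
cal=r.calibration('wrist'); im,d=snap('wrist',f'filt_{tag}.png'); np.save(f'filt_{tag}.npy',d)
X=cloud('wrist',d,cal).reshape(-1,3); X=X-[0,0,z0]; ok=d.ravel()>0
P=X[ok&(np.hypot(*(X[:,:2]-c).T)<.11)]
print(np.histogram(P[:,2],bins=np.arange(-.01,.14,.005))[0])
def fit(k,r0,c,pct=np.argmax):
    for _ in range(15):
        v=k[:,:2]-c; a=np.arctan2(v[:,1],v[:,0]); rr=np.hypot(*v.T); pts=[]
        for t in np.arange(-np.pi,np.pi,np.pi/12):
            m=(a>=t)&(a<t+np.pi/12)
            if m.sum()>3: pts.append((v[m]+c)[np.argmax(rr[m])])
        pts=np.array(pts)
        f=least_squares(lambda p:np.hypot(*(pts-p[:2]).T)-r0,c,loss='soft_l1',f_scale=.001); c=f.x
    return c,np.hypot(*(pts-c).T).mean(),len(pts)
k=P[(P[:,2]>.0955)&(P[:,2]<.103)]; print('top z',np.median(k[:,2]),len(k)); ct,_,_=x=fit(k,.015,c); print('neck top',x)
k2=P[(P[:,2]>.053)&(P[:,2]<.0605)];k2=k2[np.hypot(*(k2[:,:2]-c).T)<.036];print('body top',fit(k2,.029,c),np.median(k2[:,2]))
v=P[:,:2]-ct; rr=np.hypot(*v.T); h=(P[:,2]>.030)&(P[:,2]<.052)&(rr>.042)&(rr<.085)
q=P[h]; a=np.degrees(np.arctan2(v[h,1],v[h,0])); hist=np.histogram(a,bins=np.arange(-180,181,10)); print([(b,n) for n,b in zip(*hist) if n>5])
far=rr[h]>.064; am=np.median(a[far]); print('long ang(far)',am,far.sum())
sel=abs((a-am+180)%360-180)<30; w=v[h][sel]; l=cv2.fitLine(w.astype(np.float32),cv2.DIST_HUBER,0,.01,.01).ravel(); print('line',np.degrees(np.arctan2(l[1],l[0])),'max r',rr[h][sel].max(), 'mean ang',a[sel].mean(), 'short mean',a[abs((a-am-90+180)%360-180)<30].mean())
E
python3 filt.py a 0 .493 -.13
```

```text
tcp [ 0.48821104 -0.09308315  0.24864833] yaw -0.16866183116928174 q7 0.10316417408546286
[    0  1825 13796     0     0    20   250    37    37    64   159   593
   310  1200    36    33    35    32    41    41    40   503    73     0
     0     0     0     0     0     0]
top z 0.09914131302607362 569
neck top (array([ 0.49451089, -0.12699649]), np.float64(0.014659058871788604), 24)
body top (array([ 0.49348989, -0.12370661]), np.float64(0.03240443089850519), 21) 0.05711088896548865
[(np.int64(-50), np.int64(49)), (np.int64(-40), np.int64(213)), (np.int64(-30), np.int64(51)), (np.int64(40), np.int64(50)), (np.int64(50), np.int64(137)), (np.int64(60), np.int64(57))]
long ang(far) -34.22457352051025 114
line -35.790585 max r 0.07632234512263679 mean ang -34.84339206225534 short mean 55.059159016109724
```

View pics/filt_a.png

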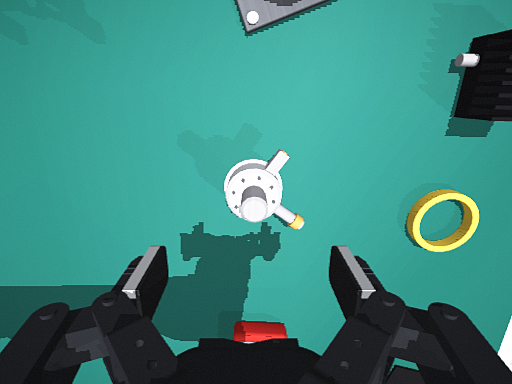

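Request:
drive_tool --force 80 --steps '[{"linear": [0.0063, 0.0, -0.0339], "turn": 0, "hand": -1}, {"linear": [0, 0.034, 0], "turn": 0, "hand": -1}, {"linear": [0, 0.034, 0], "turn": 0, "hand": -1}, {"linear": [0, 0.034, 0], "turn": 0, "hand": -1}, {"linear": [0, 0.034, 0], "turn": 0, "hand": -1}, {"linear": [0, 0.0335, 0], "turn": 0, "hand": -1}, {"linear": [0, 0, 0], "turn": 0, "hand": -1}, {"linear": [0, 0, 0], "turn": 0, "hand": -1}]'

```text
time: 4.85
position: [0.4941, -0.1245, 0.078]
orientation: [-0.707, 0.707, -0.001, -0.002]
contact_force: [0.7, 1.3, 1.4]
width: 0.999
```

```bash
python3 - <<'E'
from h import *
snap('wrist','g1.png');print(r.read_state()['position'])
E
```

```text
[ 0.49551917 -0.12498898  0.07970108]
```

View pics/g1.png

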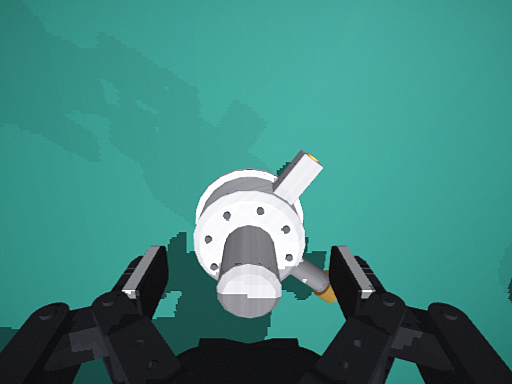

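Request:
drive_tool --force 80 --steps '[{"linear": [0, 0, -0.002], "turn": 0, "hand": -0.5}, {"linear": [0, 0, 0], "turn": 0, "hand": 0}, {"linear": [0, 0, 0], "turn": 0, "hand": 1}, {"linear": [0, 0, 0], "turn": 0, "hand": 1}, {"linear": [0, 0, 0], "turn": 0, "hand": 1}, {"linear": [0, 0, 0], "turn": 0, "hand": 1}, {"linear": [0, 0, 0], "turn": 0, "hand": 1}, {"linear": [0, 0, 0], "turn": 0, "hand": 1}, {"linear": [0, 0, 0], "turn": 0, "hand": 1}]'

```text
time: 5.65
position: [0.4954, -0.1279, 0.0798]
orientation: [0.707, -0.707, -0.0, -0.0]
contact_force: [-2.3, 1.9, 10.1]
width: 0.33
```

Request:
drive_tool --steps '[{"linear": [0, -0.01, 0], "turn": 0, "hand": 1}, {"linear": [0, -0.04, 0], "turn": 0, "hand": 1}, {"linear": [0, -0.04, 0], "turn": 0, "hand": 1}, {"linear": [0, -0.04, 0], "turn": 0, "hand": 1}, {"linear": [0, 0, 0], "turn": 0, "hand": 1}, {"linear": [0, 0, 0], "turn": 0, "hand": 1}]'

```text
time: 6.15
position: [0.4959, -0.1281, 0.211]
orientation: [0.707, -0.707, -0.002, -0.002]
contact_force: [-0.5, 0.0, -5.0]
width: 0.33
```

```bash
python3 filt.py b .13 .4954 -.128; python3 -c "
from h import *
print(r.read_state()['contact_force'],r.read_state()['width'])"
```

```text
tcp [ 0.4959339  -0.12807287  0.21102277] yaw -0.0008382274154651206 q7 0.2258529184582212
[   0    0    0    0    0   39  805  129  138  243  456 1744  728 3559
  286  221  421  492  534  592  688 1484 2366  614 1140 2541 3543 1954
 2487 4039]
top z 0.10029273953377113 3635
neck top (array([ 0.4957856, -0.1269428]), np.float64(0.018063848249070563), 24)
body top (array([ 0.49549083, -0.12187803]), np.float64(0.03136903036816321), 16) 0.05808467730106234
[(np.int64(-40), np.int64(409)), (np.int64(-30), np.int64(187)), (np.int64(40), np.int64(186)), (np.int64(50), np.int64(557)), (np.int64(60), np.int64(262))]
long ang(far) -30.43708818761086 152
line -31.413435 max r 0.0767415282284691 mean ang -31.56090095510559 short mean 55.40837113248623
[-0.02492879 -0.08119153 -4.62124382] 0.3336926653667976
```

View pics/filt_b.png

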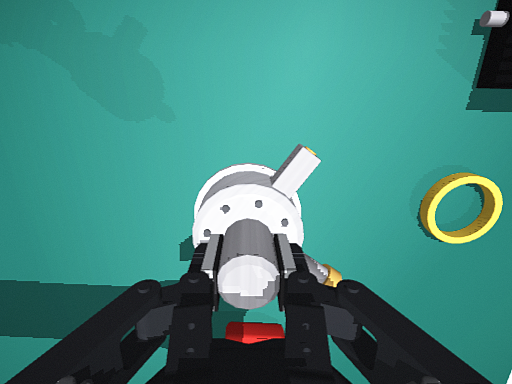

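Request:
drive_tool --steps '[{"linear": [0.0045, 0, 0.0349], "turn": 0, "hand": 1}, {"linear": [0.0045, 0, 0.0349], "turn": 0, "hand": 1}, {"linear": [0.0045, 0, 0.0349], "turn": 0, "hand": 1}, {"linear": [0.0045, 0, 0.0349], "turn": 0, "hand": 1}, {"linear": [0.0045, 0, 0.0349], "turn": 0, "hand": 1}, {"linear": [0.0045, 0, 0.0349], "turn": 0, "hand": 1}, {"linear": [0.0045, 0, 0.0349], "turn": 0, "hand": 1}, {"linear": [0.0045, 0, 0.0349], "turn": 0, "hand": 1}, {"linear": [0, 0, 0], "turn": -0.1195, "hand": 1}, {"linear": [0, 0, 0], "turn": -0.1195, "hand": 1}, {"linear": [0, 0, 0], "turn": -0.1195, "hand": 1}, {"linear": [0, 0, 0], "turn": -0.1195, "hand": 1}]'

```text
time: 7.2
position: [0.5295, 0.151, 0.2061]
orientation: [-0.686, 0.687, 0.168, -0.171]
contact_force: [0.4, -0.1, -3.5]
width: 0.33
```

Request:
drive_tool --steps '[{"linear": [0, 0, 0], "turn": -0.1195, "hand": 1}, {"linear": [0, 0, 0], "turn": -0.1195, "hand": 1}, {"linear": [0, 0, 0], "turn": -0.1195, "hand": 1}, {"linear": [0, 0, 0], "turn": -0.1195, "hand": 1}, {"linear": [0, 0, 0], "turn": 0, "hand": 1}, {"linear": [0, 0, 0], "turn": 0, "hand": 1}, {"linear": [0, 0, 0], "turn": 0, "hand": 1}]'

```text
time: 7.78
position: [0.5303, 0.151, 0.2076]
orientation: [-0.629, 0.629, 0.323, -0.325]
contact_force: [-0.3, 0.2, -3.4]
width: 0.326
```

```bash
python3 filt.py c .131 .532 .151; python3 - <<'E'
from h import *
s=r.read_state();print(s['joint_pos'].round(2))
a,_=snap('side','side_c.png')
u,v=proj('side',[.54,.16,.1]).astype(int); print(u,v)
cv2.imwrite('pics/side_cz.png',cv2.resize(a[max(0,v-70):v+60,max(0,u-80):u+80,::-1],None,fx=4,fy=4,interpolation=2))
E
```

```text
tcp [0.53032065 0.15097641 0.20759992] yaw 54.52243633867498 q7 0.6619316800658461
[   0    0    0    0   21  767  176  129  247  436 1755  560 3557  449
  226  385  490  532  589  664 1156 2733  563 1098 2270 3739 1910 2468
 3869 4605]
top z 0.09640497437069726 2599
neck top (array([0.53024702, 0.15167139]), np.float64(0.018787505528919377), 24)
body top (array([0.52705541, 0.15214862]), np.float64(0.02939185488421112), 14) 0.05411159507266672
[(np.int64(10), np.int64(60)), (np.int64(20), np.int64(522)), (np.int64(100), np.int64(416)), (np.int64(110), np.int64(618))]
long ang(far) 24.699513138913833 119
line 22.433815 max r 0.07500021372190771 mean ang 23.471341748002917 short mean 111.55102367190915
[-0.76  0.16  0.45  1.78 -0.07  1.22  0.66]
173 163
```

View pics/filt_c.png

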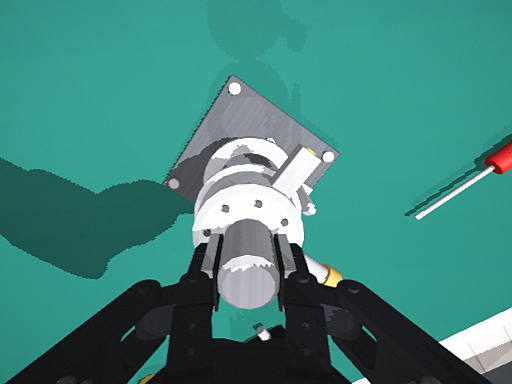

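View pics/side_cz.png

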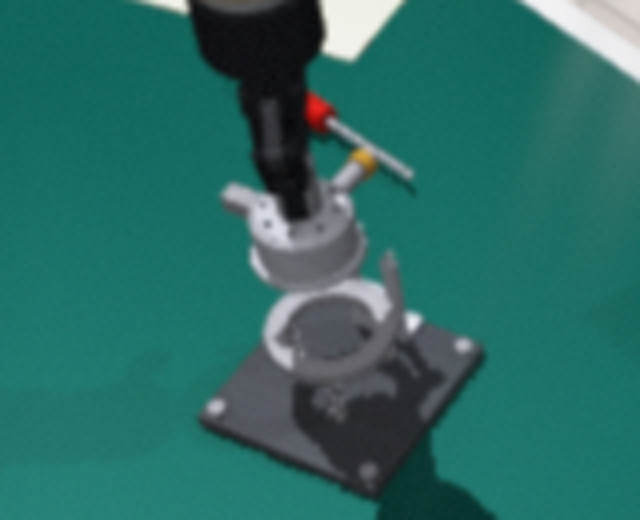

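Request:
drive_tool --steps '[{"linear": [0.001, 0, -0.0014], "turn": 0, "hand": 1}, {"linear": [0, 0.017, 0], "turn": 0, "hand": 1}, {"linear": [0, 0.017, 0], "turn": 0, "hand": 1}, {"linear": [0, 0.015, 0], "turn": 0, "hand": 1}, {"linear": [0, 0.01, 0], "turn": 0, "hand": 1}, {"linear": [0, 0.005, 0], "turn": 0, "hand": 1}, {"linear": [0, 0, 0], "turn": 0, "hand": 1}]'

```text
time: 8.47
position: [0.5322, 0.1511, 0.1439]
orientation: [-0.628, 0.628, 0.325, -0.326]
contact_force: [-0.3, 0.7, -3.2]
width: 0.331
```

Request:
drive_tool --steps '[{"linear": [0, 0.005, 0], "turn": 0, "hand": 1}, {"linear": [0, 0.005, 0], "turn": 0, "hand": 1}, {"linear": [0, 0.004, 0], "turn": 0, "hand": 1}, {"linear": [0, 0, 0], "turn": 0, "hand": 1}]'

```text
time: 8.8
position: [0.5332, 0.1514, 0.1311]
orientation: [-0.628, 0.628, 0.326, -0.325]
contact_force: [-0.8, -0.4, 4.1]
width: 0.328
```

```bash
python3 - <<'E'
from h import *
for c in ('side','scene'):
    a,_=snap(c,c+'_d.png')
    u,v=proj(c,[.54,.16,.08]).astype(int)
    cv2.imwrite('pics/%s_dz.png'%c,cv2.resize(a[max(0,v-50):v+40,max(0,u-55):u+55,::-1],None,fx=5,fy=5,interpolation=2))
E
```

```text
(no output)
```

View pics/side_dz.png

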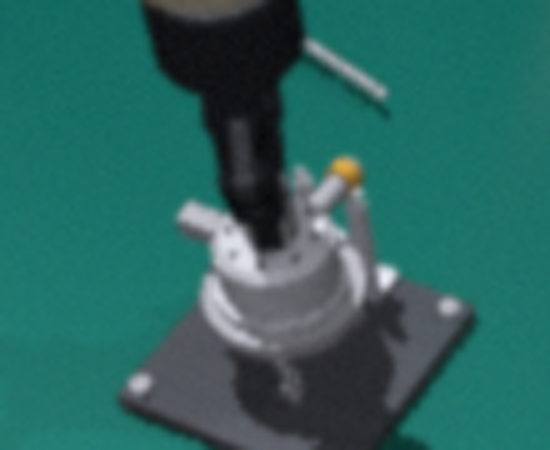

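View pics/scene_dz.png

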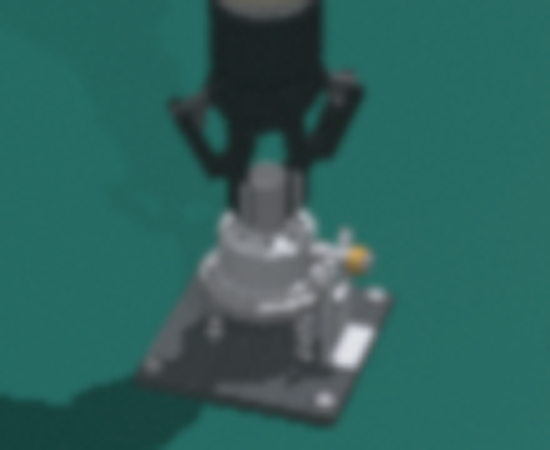

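Request:
drive_tool --steps '[{"linear": [0, 0.005, 0], "turn": 0, "hand": 1}, {"linear": [0, 0.005, 0], "turn": 0, "hand": 1}, {"linear": [0, 0.003, 0], "turn": 0, "hand": 1}, {"linear": [0, 0, 0], "turn": 0, "hand": 1}]'

```text
time: 9.23
position: [0.5334, 0.1514, 0.1187]
orientation: [-0.628, 0.628, 0.326, -0.325]
contact_force: [-1.7, -1.8, 9.3]
width: 0.328
```

Request:
drive_tool --steps '[{"linear": [0, 0.003, 0], "turn": 0, "hand": 1}, {"linear": [0, 0.001, 0], "turn": 0, "hand": 1}, {"linear": [0, 0, 0], "turn": 0, "hand": 1}]'

```text
time: 9.48
position: [0.5335, 0.1514, 0.1158]
orientation: [0.628, -0.628, -0.326, 0.324]
contact_force: [-6.4, -2.3, 16.1]
width: 0.332
```

Request:
drive_tool --steps '[{"linear": [0, 0.002, 0], "turn": 0, "hand": 1}, {"linear": [0, 0, 0], "turn": 0, "hand": 1}, {"linear": [0, 0, 0], "turn": 0, "hand": 1}]'

```text
time: 9.73
position: [0.5336, 0.1514, 0.1156]
orientation: [0.628, -0.628, -0.326, 0.324]
contact_force: [-12.8, -5.0, 35.5]
width: 0.328
```

```bash
python3 - <<'E'
from h import *
for c in ('side','scene'):
    a,d=snap(c,c+'_e.png')
    X=cloud(c,d).reshape(-1,3);P=X[(d.ravel()>0)&(np.hypot(X[:,0]-.532,X[:,1]-.151)<.05)]
    v=P[:,:2]-[.532,.151];rr=np.hypot(*v.T)
    k=P[(rr>.0395)&(rr<.045)]; print(c,'ring/collar rim z hist',list(zip(np.arange(.03,.1,.004).round(3),np.histogram(k[:,2],bins=np.arange(.03,.1,.004))[0])))
    u,v=proj(c,[.54,.16,.08]).astype(int)
    cv2.imwrite('pics/%s_ez.png'%c,cv2.resize(a[max(0,v-50):v+40,max(0,u-55):u+55,::-1],None,fx=5,fy=5,interpolation=2))
cal=r.calibration('wrist');a,d=snap('wrist','w_e.png'); X=cloud('wrist',d,cal).reshape(-1,3);P=X[(d.ravel()>0)&(np.hypot(X[:,0]-.532,X[:,1]-.151)<.05)]
v=P[:,:2]-[.532,.151];rr=np.hypot(*v.T)
k=P[(rr>.0395)&(rr<.045)]; print(list(zip(np.arange(.03,.1,.004).round(3),np.histogram(k[:,2],bins=np.arange(.03,.1,.004))[0])))
s=r.read_state();print(s['position'],s['contact_force'],s['wrist_torque'],s['time'])
E
```

```text
side ring/collar rim z hist [(np.float64(0.03), np.int64(3)), (np.float64(0.034), np.int64(1)), (np.float64(0.038), np.int64(2)), (np.float64(0.042), np.int64(5)), (np.float64(0.046), np.int64(14)), (np.float64(0.05), np.int64(74)), (np.float64(0.054), np.int64(18)), (np.float64(0.058), np.int64(2)), (np.float64(0.062), np.int64(0)), (np.float64(0.066), np.int64(0)), (np.float64(0.07), np.int64(1)), (np.float64(0.074), np.int64(3)), (np.float64(0.078), np.int64(8)), (np.float64(0.082), np.int64(10)), (np.float64(0.086), np.int64(1)), (np.float64(0.09), np.int64(0)), (np.float64(0.094), np.int64(0))]
scene ring/collar rim z hist [(np.float64(0.03), np.int64(2)), (np.float64(0.034), np.int64(1)), (np.float64(0.038), np.int64(1)), (np.float64(0.042), np.int64(8)), (np.float64(0.046), np.int64(7)), (np.float64(0.05), np.int64(21)), (np.float64(0.054), np.int64(17)), (np.float64(0.058), np.int64(5)), (np.float64(0.062), np.int64(2)), (np.float64(0.066), np.int64(0)), (np.float64(0.07), np.int64(0)), (np.float64(0.074), np.int64(0)), (np.float64(0.078), np.int64(1)), (np.float64(0.082), np.int64(2)), (np.float64(0.086), np.int64(0)), (np.float64(0.09), np.int64(0)), (np.float64(0.094), np.int64(0))]
[(np.float64(0.03), np.int64(0)), (np.float64(0.034), np.int64(0)), (np.float64(0.038), np.int64(0)), (np.float64(0.042), np.int64(0)), (np.float64(0.046), np.int64(0)), (np.float64(0.05), np.int64(1391)), (np.float64(0.054), np.int64(45)), (np.float64(0.058), np.int64(0)), (np.float64(0.062), np.int64(0)), (np.float64(0.066), np.int64(1)), (np.float64(0.07), np.int64(13)), (np.float64(0.074), np.int64(24)), (np.float64(0.078), np.int64(32)), (np.float64(0.082), np.int64(208)), (np.float64(0.086), np.int64(0)), (np.float64(0.09), np.int64(0)), (np.float64(0.094), np.int64(0))]
[0.53363914 0.15143161 0.1156212 ] [-13.58369038  -5.68142253  35.57438414] [-0.91036853  2.78124732  0.05993177] 9.8833
```

View pics/side_ez.png

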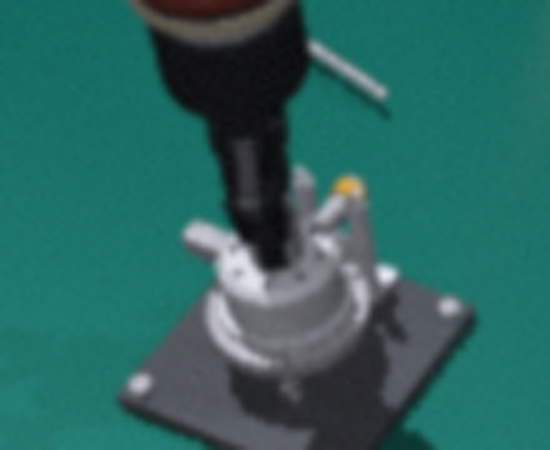

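View pics/w_e.png

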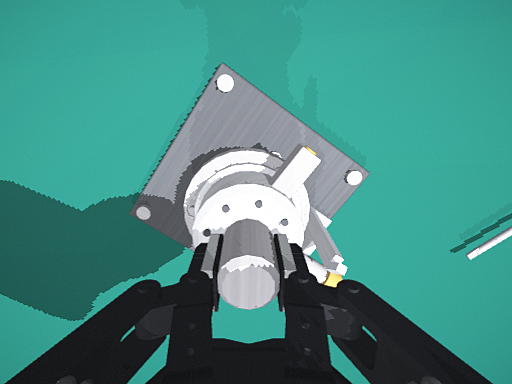

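Request:
drive_tool --steps '[{"linear": [-0.0012, 0, 0.0008], "turn": 0, "hand": 1}, {"linear": [0, 0, 0], "turn": 0, "hand": 1}, {"linear": [0, 0, 0], "turn": 0, "hand": 1}, {"linear": [0, 0, 0], "turn": 0, "hand": 1}, {"linear": [0, 0, 0], "turn": 0, "hand": 1}, {"linear": [0, 0, 0], "turn": 0, "hand": 1}, {"linear": [0, 0, 0], "turn": 0, "hand": 1}, {"linear": [0, 0, 0], "turn": 0, "hand": 1}, {"linear": [0, 0, 0], "turn": 0, "hand": 1}, {"linear": [0, 0, 0], "turn": 0, "hand": 1}, {"linear": [0, 0, 0], "turn": 0, "hand": 1}, {"linear": [0, 0, 0], "turn": 0, "hand": 1}]'

```text
time: 10.88
position: [0.5334, 0.1513, 0.1157]
orientation: [0.628, -0.628, -0.327, 0.323]
contact_force: [-7.1, -3.0, 28.9]
width: 0.332
```

```bash
python3 filt.py e .036 .532 .151
```

```text
tcp [0.5333966  0.15133988 0.11567633] yaw 54.7578419331016 q7 0.7106902742738901
[  29   42   58  150  298 2055 1041  196  222  348  558 1791 1120 3439
  297  337  446  516  554  607  708 2957  794  840 1241 3576 2642 2065
 2780 4321]
top z 0.09911336053509992 3531
neck top (array([0.53204185, 0.15229158]), np.float64(0.01865848306196494), 24)
body top (array([0.52774676, 0.15482532]), np.float64(0.030740990470637018), 15) 0.05697784529209469
[(np.int64(10), np.int64(79)), (np.int64(20), np.int64(437)), (np.int64(30), np.int64(184)), (np.int64(40), np.int64(179)), (np.int64(100), np.int64(465)), (np.int64(110), np.int64(543))]
long ang(far) 23.439399804232096 116
line -31.839813 max r 0.07561862453663129 mean ang 29.551050264965063 short mean 110.3267378893162
```

Request:
drive_tool --steps '[{"linear": [0, -0.01, 0], "turn": 0, "hand": 1}, {"linear": [0, -0.012, 0], "turn": 0, "hand": 1}, {"linear": [0, -0.018, 0], "turn": 0, "hand": 1}, {"linear": [0, -0.02, 0], "turn": 0, "hand": 1}, {"linear": [0, -0.02, 0], "turn": 0, "hand": 1}, {"linear": [0, -0.015, 0], "turn": 0, "hand": 1}, {"linear": [0, 0, 0], "turn": 0, "hand": 1}]'

```text
time: 11.52
position: [0.5324, 0.1511, 0.2097]
orientation: [0.628, -0.628, -0.327, 0.324]
contact_force: [1.1, 0.0, -3.5]
width: 0.331
```

Request:
drive_tool --steps '[{"linear": [0, 0, 0], "turn": 0.1208, "hand": 1}, {"linear": [0, 0, 0], "turn": 0.1208, "hand": 1}, {"linear": [0, 0, 0], "turn": 0.1208, "hand": 1}, {"linear": [0, 0, 0], "turn": 0.1208, "hand": 1}, {"linear": [0, 0, 0], "turn": 0.1208, "hand": 1}, {"linear": [0, 0, 0], "turn": 0.1208, "hand": 1}, {"linear": [0, 0, 0], "turn": 0.1208, "hand": 1}, {"linear": [0, 0, 0], "turn": 0.1208, "hand": 1}, {"linear": [0, 0, 0], "turn": 0.1208, "hand": 1}, {"linear": [0, 0, 0], "turn": 0.1208, "hand": 1}, {"linear": [0, 0, 0], "turn": 0.1208, "hand": 1}, {"linear": [0, 0, 0], "turn": 0.1208, "hand": 1}]'

```text
time: 12.52
position: [0.5304, 0.1505, 0.2053]
orientation: [-0.685, 0.686, -0.175, 0.174]
contact_force: [-0.6, -0.4, -3.6]
width: 0.329
```

Request:
drive_tool --steps '[{"linear": [0, 0, 0], "turn": 0.1208, "hand": 1}, {"linear": [0, 0, 0], "turn": 0, "hand": 1}, {"linear": [0, 0, 0], "turn": 0, "hand": 1}, {"linear": [0, 0, 0], "turn": 0, "hand": 1}, {"linear": [0, 0, 0], "turn": 0, "hand": 1}]'

```text
time: 12.93
position: [0.5311, 0.1507, 0.2064]
orientation: [-0.674, 0.674, -0.213, 0.213]
contact_force: [-0.7, 0.6, -3.5]
width: 0.33
```

```bash
python3 filt.py f .128 .532 .151;python3 - <<'E'
from h import *
s=r.read_state();print(s['joint_pos'].round(2),s['contact_force'],s['time'])
for c in ('side','scene'):
    a,_=snap(c,c+'_f.png')
    u,v=proj(c,[.54,.16,.1]).astype(int)
    cv2.imwrite('pics/%s_fz.png'%c,cv2.resize(a[max(0,v-50):v+40,max(0,u-55):u+55,::-1],None,fx=5,fy=5,interpolation=2))
E
```

```text
tcp [0.53106816 0.15073596 0.20643337] yaw -35.03592536022627 q7 -0.8717952333130455
[   0    0    0    0    0  158  755  122  188  344  777 1394 1512 2778
  189  304  455  531  558  645  733 3230  434  989 1437 4095 2103 2205
 3124 4456]
top z 0.09793711399490843 3342
neck top (array([0.53189997, 0.15130003]), np.float64(0.018803864339326726), 24)
body top (array([0.53338562, 0.15488343]), np.float64(0.03019321200558996), 15) 0.05576929007776006
[(np.int64(-80), np.int64(80)), (np.int64(-70), np.int64(511)), (np.int64(10), np.int64(441)), (np.int64(20), np.int64(549))]
long ang(far) -65.9275722368318 141
line -67.939476 max r 0.0761779899723513 mean ang -66.95440113085014 short mean 20.64577985120301
[-0.89  0.17  0.6   1.79 -0.1   1.21 -0.87] [-0.46121412 -0.47405581 -4.19799744] 12.9833
```

View pics/filt_f.png

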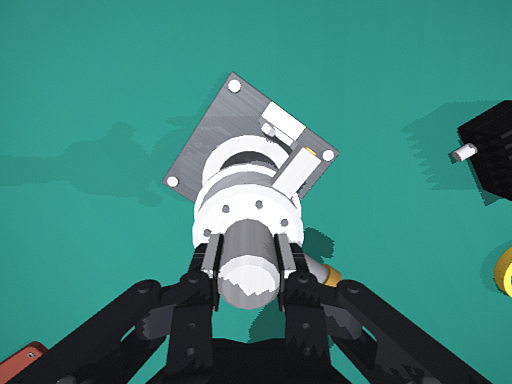

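View pics/side_fz.png

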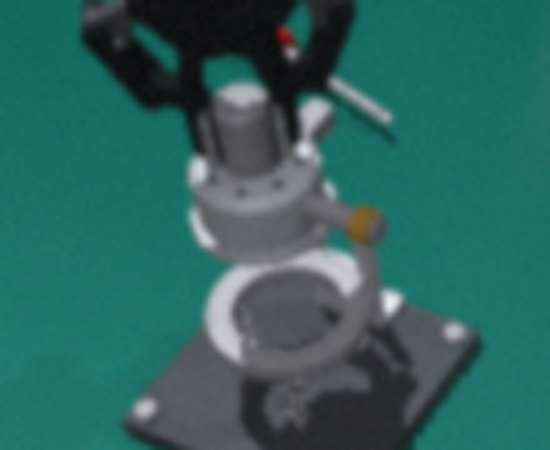

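Request:
drive_tool --steps '[{"linear": [0, 0.017, 0], "turn": 0, "hand": 1}, {"linear": [0, 0.017, 0], "turn": 0, "hand": 1}, {"linear": [0, 0.015, 0], "turn": 0, "hand": 1}, {"linear": [0, 0.01, 0], "turn": 0, "hand": 1}, {"linear": [0, 0.005, 0], "turn": 0, "hand": 1}, {"linear": [0, 0.005, 0], "turn": 0, "hand": 1}, {"linear": [0, 0.005, 0], "turn": 0, "hand": 1}, {"linear": [0, 0, 0], "turn": 0, "hand": 1}]'

```text
time: 13.75
position: [0.5317, 0.1509, 0.133]
orientation: [0.674, -0.674, 0.214, -0.214]
contact_force: [-1.7, 0.1, 3.3]
width: 0.336
```

```bash
python3 - <<'E'
from h import *
s=r.read_state();print(s['position'],s['contact_force'],s['time'])
for c in ('side','scene'):
    a,_=snap(c,c+'_h.png')
    u,v=proj(c,[.54,.16,.08]).astype(int)
    cv2.imwrite('pics/%s_hz.png'%c,cv2.resize(a[max(0,v-50):v+40,max(0,u-55):u+55,::-1],None,fx=5,fy=5,interpolation=2))
E
```

```text
[0.53168418 0.15094713 0.13297557] [-1.65671059  0.11425758  3.29036411] 13.75
```

View pics/side_hz.png

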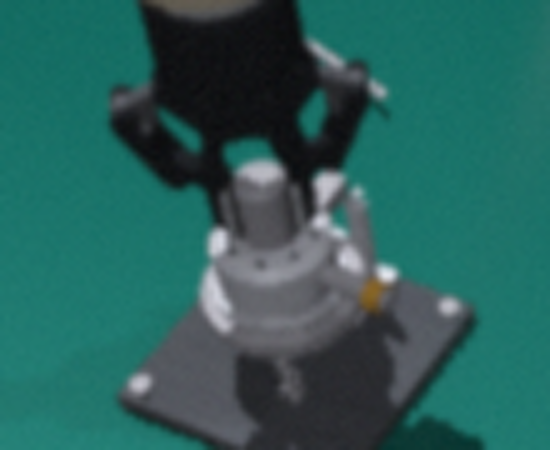

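Seated on the ring with the short port in the fork; now press.

Request:
drive_tool --steps '[{"linear": [0, 0.005, 0], "turn": 0, "hand": 1}, {"linear": [0, 0.005, 0], "turn": 0, "hand": 1}, {"linear": [0, 0.004, 0], "turn": 0, "hand": 1}, {"linear": [0, 0.003, 0], "turn": 0, "hand": 1}, {"linear": [0, 0, 0], "turn": 0, "hand": 1}, {"linear": [0, 0, 0], "turn": 0, "hand": 1}]'

```text
time: 14.35
position: [0.5321, 0.1511, 0.1171]
orientation: [0.675, -0.673, 0.213, -0.214]
contact_force: [-4.4, -0.9, 9.4]
width: 0.332
```

Request:
drive_tool --steps '[{"linear": [0, 0.003, 0], "turn": 0, "hand": 1}, {"linear": [0, 0, 0], "turn": 0, "hand": 1}, {"linear": [0, 0, 0], "turn": 0, "hand": 1}, {"linear": [0, 0, 0], "turn": 0, "hand": 1}, {"linear": [0, 0, 0], "turn": 0, "hand": 1}, {"linear": [0, 0, 0], "turn": 0, "hand": 1}]'

```text
time: 14.85
position: [0.5322, 0.1512, 0.1157]
orientation: [0.675, -0.673, 0.213, -0.214]
contact_force: [-11.0, -2.0, 26.9]
width: 0.329
```

```bash
python3 filt.py g .036 .532 .151; python3 - <<'E'
from h import *
cal=r.calibration('wrist');d=np.load('filt_g.npy'); X=cloud('wrist',d,cal).reshape(-1,3)
rr=np.hypot(X[:,0]-.532,X[:,1]-.151);k=X[(d.ravel()>0)&(rr>.0395)&(rr<.045)]; print(list(zip(np.arange(.03,.1,.004).round(3),np.histogram(k[:,2],bins=np.arange(.03,.1,.004))[0])))
k=k[(k[:,2]>.045)&(k[:,2]<.06)]; print('ring top z',np.median(k[:,2]))
for c in ('side','scene'):
    a,_=snap(c,c+'_i.png')
    u,v=proj(c,[.54,.16,.08]).astype(int)
    cv2.imwrite('pics/%s_iz.png'%c,cv2.resize(a[max(0,v-50):v+40,max(0,u-55):u+55,::-1],None,fx=5,fy=5,interpolation=2))
s=r.read_state();print(s['position'],s['contact_force'],s['time'],abs(s['qd']).max())
E
```

```text
tcp [0.53224364 0.15117785 0.11570345] yaw -35.20651473516818 q7 -0.8161907800707223
[  16   21   22   90  179 1756  958  154  195  326  584 1743 1081 3471
  429  424  446  507  559  597  697 2875  905  794 1263 3435 2765 2020
 2777 4295]
top z 0.09923224852432622 3572
neck top (array([0.532733  , 0.15143944]), np.float64(0.01815022935361998), 24)
body top (array([0.53540473, 0.1559267 ]), np.float64(0.030820641296072336), 15) 0.057020586874577485
[(np.int64(-80), np.int64(56)), (np.int64(-70), np.int64(513)), (np.int64(-10), np.int64(17)), (np.int64(0), np.int64(144)), (np.int64(10), np.int64(452)), (np.int64(20), np.int64(541)), (np.int64(30), np.int64(41)), (np.int64(40), np.int64(73))]
long ang(far) -65.5044307599934 131
line -64.720535 max r 0.07529680530384993 mean ang -66.6455527901274 short mean 20.30420554120002
[(np.float64(0.03), np.int64(0)), (np.float64(0.034), np.int64(0)), (np.float64(0.038), np.int64(0)), (np.float64(0.042), np.int64(0)), (np.float64(0.046), np.int64(1)), (np.float64(0.05), np.int64(1341)), (np.float64(0.054), np.int64(67)), (np.float64(0.058), np.int64(4)), (np.float64(0.062), np.int64(0)), (np.float64(0.066), np.int64(2)), (np.float64(0.07), np.int64(13)), (np.float64(0.074), np.int64(23)), (np.float64(0.078), np.int64(43)), (np.float64(0.082), np.int64(209)), (np.float64(0.086), np.int64(0)), (np.float64(0.09), np.int64(0)), (np.float64(0.094), np.int64(0))]
ring top z 0.05232679523114772
[0.53225823 0.15119956 0.11571597] [-10.9821119   -2.1116541   27.11432095] 15.0 0.0017973294347120026
```

View pics/side_iz.png

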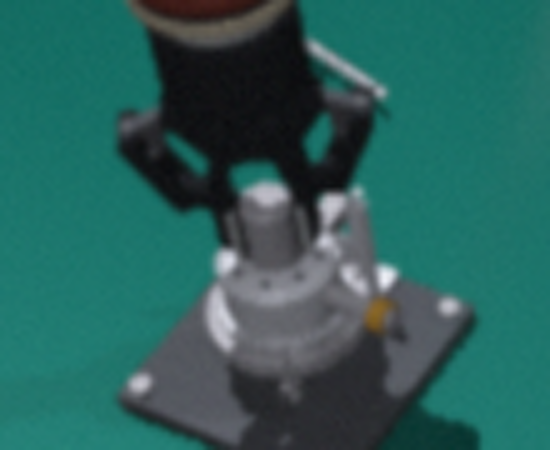

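View pics/filt_g.png

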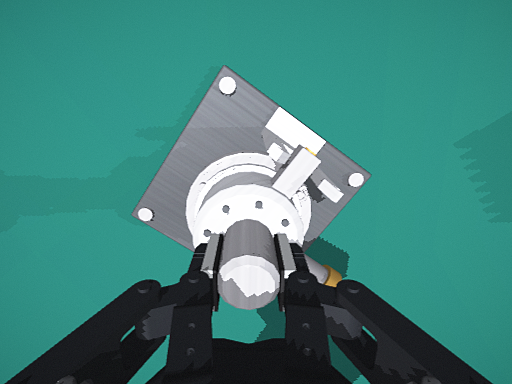

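```bash
python3 -c "
from plant import r
print(r.close_job()); s=r.read_state(); print(s['time'],s['position'],s['contact_force'])"
```

```text
the job is handed in; nothing more can be done
None
the job is handed in; nothing more can be done
```

I pressed the filter down with its long port in the fork, lifted it out, turned it a quarter and pressed it down again with the short port in the fork. The job is handed in at about 15 s with the arm still holding it there; no verdict comes back.

- **First press:** I held the ring on its stop for about 1.2 s. Its top face was about 52 mm above the bench, down from 70 mm.
- **Lift and turn:** The filter's underside rose to about 0.13 m before the quarter turn, well clear of the ring and fork.
- **Final hold:** These were the last readings before hand-in:

| Check | Reading |
|---|---|
| Ring top | 52.3 mm above the bench, so about 17.7 mm down |
| Filter axis to cradle axis | about 1 mm |
| Short port direction / fork direction | about 20.3° / 19.8° |
| Downward push | about 27 N |
| Arm | still (joint speeds at most 0.002 rad/s) |

- **Sideways force:** About 11 N acted sideways on the tool in the final press, and up to about 15 N in the first. The filter was probably touching the ring's inner edge. I moved the tool slightly to ease it in the first press and left it in the second.
- **Disagreeing measurement:** The circle fit on the filter's body top came out up to 6 mm from the fit on its neck. The gripper hides part of the body there, so I trusted the neck.
- **Bystanders:** I kept the arm clear of the heatsink, tape, meter and driver, but did not measure their positions again at the end.

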